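# Put the full thread reels away in their tubs

### The job

Put the three full thread reels into the tray, each standing upright in its own tub: the wide reel in the largest tub, the tall one in the middle-sized tub and the small slim one in the smallest. Set them down on the tub floor rather than dropping them, and leave the three bare reels standing where they are.

Things in the scene. Friction and masses are not known exactly. Their poses are not given: they have to be found in the camera images.
- tray: Shallow open wooden tray, fixed to the table, 300 mm long (its x) by 104 mm wide (its y) by 14 mm high, floor 6 mm thick; it holds the three white tubs in a row along its x axis, at -92, 0 and +92 mm, in an order that changes. Origin: centre of its underside, on the table; z up.
- tub_wide: The largest white square open tub, 82 mm outside, 76 mm inside, 18 mm high with a 3 mm floor and walls; fixed in the wooden tray, sides parallel to the tray's. Origin: centre of its underside, which is 6 mm above the table (so a reel in it stands 9 mm above the table).
- tub_tall: The middle-sized white square open tub, 66 mm outside, 60 mm inside, 18 mm high with a 3 mm floor and walls; fixed in the wooden tray, sides parallel to the tray's. Origin: centre of its underside, which is 6 mm above the table (so a reel in it stands 9 mm above the table).
- tub_small: The smallest white square open tub, 54 mm outside, 48 mm inside, 18 mm high with a 3 mm floor and walls; fixed in the wooden tray, sides parallel to the tray's. Origin: centre of its underside, which is 6 mm above the table (so a reel in it stands 9 mm above the table).
- reel_wide: Wide full reel of cream thread, loose, standing upright: black foot disc 54 mm across and 4 mm thick, above it a hard wound thread cylinder 50 mm across up to 52 mm, and the 16 mm core tube of pale wood showing up to 60 mm. Round, so its yaw does not matter; about 100 g. Origin: centre of its underside; z up along its axis.
- reel_tall: Tall full reel of cream thread, loose, standing upright: black foot disc 38 mm across and 4 mm thick, above it a hard wound thread cylinder 34 mm across up to 80 mm, and the 14 mm core tube of pale wood showing up to 88 mm. Round, so its yaw does not matter; about 80 g. Origin: centre of its underside; z up along its axis.
- reel_small: Small slim full reel of cream thread, loose, standing upright: black foot disc 28 mm across and 4 mm thick, above it a hard wound thread cylinder 26 mm across up to 52 mm, and the 10 mm core tube of pale wood showing up to 60 mm. Round, so its yaw does not matter; about 40 g. Origin: centre of its underside; z up along its axis.
- bare_wide: Bare reel without thread, loose, upright, to be left alone: the same black foot disc (54 mm across, 4 mm thick) and only a thin pale wooden core 16 mm across, 60 mm high. Origin: centre of its underside; z up.
- bare_tall: Bare reel without thread, loose, upright, to be left alone: the same black foot disc (38 mm across, 4 mm thick) and only a thin pale wooden core 14 mm across, 88 mm high. Origin: centre of its underside; z up.
- bare_small: Bare reel without thread, loose, upright, to be left alone: the same black foot disc (28 mm across, 4 mm thick) and only a thin pale wooden core 10 mm across, 60 mm high. Origin: centre of its underside; z up.
Not all that is in view belongs to the job. What is shaped like the reel_tall but purple is not meant. What is shaped like the reel_wide but pink is not meant.

How it is judged:
By the outcome, as a careful person would: the job done as asked, in the order asked, and still so for the second after the job is handed in, with the robot touching nothing.
It also fails if it takes over 106 s, if anything falls off the work surface, if the arm or the gripper's body presses on something with over 40 N, if the wrist force passes 120 N, or if a joint passes its speed limit or range.

### The arm

A 6-joint arm with a two-finger parallel gripper is mounted at the origin on the work surface. World frame = base frame: x ahead of the robot, y to its left, z up, the work surface at z = 0. Lengths are in mm, angles in rad, forces in N, time in s.
With the tool pointing down it reaches from about 350 to 850 mm from the base axis. Payload 8.1 kg.
Tool frame: the origin (TCP) lies at the very end of the fingers, on their centre line; the grasp point (between the pads) lies 19 mm behind it; z points along the fingers, y is the line along which they close (so a half turn about z gives the same grasp; the last joint's range is limited). The gripper opens to 93 mm and grips with 3 to 60 N. Pads are 15 mm wide; open, the fingers measure 128 mm over their backs; the gripper's body (75 mm by 188 mm) begins 65 mm behind the grasp point.
Start: joints at [1.025, 0.13, 1.488, -0, 1.523, -0.085], TCP at [266.779, 537.433, 218.635] pointing down, gripper open.
Joint ranges: [-2.96, 2.96], [-0.89, 2.26], [0.02, 2.5], [-1.34, 4.48], [0, 2.73], [-2.66, 2.66]. Speed limits (rad/s): [2.39, 2.39, 2.79, 3.14, 3.14, 3.14].

### API

Orientations are given as a rotation vector (axis times angle).
In Python, from workcell import r, cams gives the robot as it stands. The module is installed in compiled form; this text tells all that it offers.
- The arm moves only by the tool send_rows, never from a script. Its argument "series" is a list that holds one entry, the list of rows, each a list of 5 numbers: the shift along the tool's x, y, z in m, then the turn about the tool's z in degrees, then the closure, from -1 (fully open) to 1 (shut), so that 0 is half open. A call has exactly 5 rows; each row shifts and turns the commanded pose from where the row before left it, along the tool's axes as they then stand; what a row does not reach is not made up. A row lasts 1/10 s, in which the tool goes at most 50 mm and 8.59 degrees, less where a joint would pass 70% of its speed; a pose out of reach is approached as far as the arm can. A call is refused whole if a number of a shift passes 0.05 or a number of a turn 8.59, either way. A call with a gripper value outside its range is refused whole. The fingers move at their own pace and stop on an object; "newtons" is the grip in N (left out, the last holds). Time passes only in rows, so rows that do not move let the fingers close, or fill a call up. It gives the time, the measured TCP pose, the force, the opening and the grip force at its end, in the units of the state.
- r.state(): the state, without advancing time (a new reading comes with each control period).
- cams.grab_frame(name): name is "scene" or "top" or "wrist"; returns a dict with "img" (384x512x3 uint8, red, green, blue), "depth" (384x512 float32, mm along the optical axis (not along the pixel's ray), 0 where there is no reading), "camera_matrix" (3x3 intrinsics, pixels), "k1" (the pictures are not rectified: a ray, as slopes to the right and down, at radius r is drawn at 1 + k1 r^2 times it, then the intrinsics apply), "eye" and "rotation" of the camera in the world; the wrist camera has in their place "T_tool_cam" (4x4, takes a point from camera to tool coordinates, whose origin is the TCP and whose axes are the flange's). Camera axes: x right, y down, z forward; pixel columns grow to the right and rows downward; lengths in mm; the calibration is good to about 2 mm. A picture is of the moment at which its call begins: read the wrist's pose just before it.
- r.close_job(): hands the job in; it is judged then, once.
The state is a dict: "clock": time; "joint_positions": joint angles; "joint_vel": joint speeds; "joint_torque": joint torques, N m; "tcp_pos": TCP position; "tcp_rot": TCP orientation; "force": force on the tool from outside, world axes, zero at the start; "ft_torque": the same for the moment, N m; "width": opening from 0.0 (shut) to 1.0 (fully open); "gripper_force": force on a finger pad.
Only numpy, scipy, OpenCV 4.12 (cv2) and the standard library are available. Lean on these libraries where they do the work, as an engineer would, in place of code of your own. Each camera call takes 0.05 s, during which the arm holds its last target. There are 200 camera calls.

## Working session

There is one attempt and no reset: what is moved stays moved. The work goes in short steps, Python scripts to look and compute and a tool call to move; the robot and the scene stay as the last step left them, time stands still between calls to the robot, and variables do not carry over. Pictures are saved under pics/ and viewed, at most 14 in all, crops included, and the job is handed in when it is done.

Besides the shell and the picture viewer there is one more tool, called after ">>>" as a command line: name --argument value ..., lists and objects as JSON in quotes. send_rows: Moves the arm, as the interface text tells. Its arguments: {"type":"object","properties":{"series":{"type":"array"},"newtons":{"type":"number"}},"required":["series"]}

```bash
mkdir -p pics; cat > h.py <<'E'
import numpy as np, cv2
from scipy.spatial.transform import Rotation as R
from workcell import r, cams
def und(f,u,v):
    K=f["camera_matrix"]; x=(u-K[0,2])/K[0,0]; y=(v-K[1,2])/K[1,1]
    p=cv2.undistortPoints(np.array([[[u,v]]],float),K,np.array([f["k1"],0,0,0,0]))[0,0]
    return np.array([p[0],p[1],1.])
def pose(f,s=None):
    if "eye" in f: return np.array(f["eye"]),np.array(f["rotation"])
    T=np.array(f["T_tool_cam"]); Rt=R.from_rotvec(s["tcp_rot"]).as_matrix()
    return Rt@T[:3,3]+np.array(s["tcp_pos"]),Rt@T[:3,:3]
def plane(f,u,v,z,s=None):
    e,M=pose(f,s); d=M@und(f,u,v); return e+d*(z-e[2])/d[2]
def dep(f,u,v,s=None):
    e,M=pose(f,s); return e+M@und(f,u,v)*f["depth"][int(v),int(u)]
def save(f,n): cv2.imwrite("pics/"+n,cv2.cvtColor(cv2.resize(f["img"],(800,600)),cv2.COLOR_RGB2BGR))
E
python3 - <<'E'
from h import *
s=r.state();print({k:np.round(s[k],3) for k in s})
print(np.round(R.from_rotvec(s["tcp_rot"]).as_matrix(),3))
for n in("scene","top"):
    f=cams.grab_frame(n);save(f,n+"0.png");print(n,f["camera_matrix"],f["k1"],f["eye"],f["rotation"])
    np.savez("pics/%s.npz"%n,**f)
E
```

```text
{'clock': np.float64(0.0), 'joint_positions': array([ 1.025,  0.131,  1.489,  0.   ,  1.523, -0.085]), 'joint_vel': array([-0.   ,  0.001,  0.002,  0.   ,  0.001,  0.001]), 'joint_torque': array([-2.0000e-03, -5.5984e+01, -4.9176e+01,  7.7000e-02,  3.6000e-02,
       -0.0000e+00]), 'tcp_pos': array([266.484, 536.94 , 217.589]), 'tcp_rot': array([-7.170e-01, -3.058e+00,  3.000e-03]), 'force': array([0.235, 0.807, 0.339]), 'ft_torque': array([-0.023,  0.021, -0.03 ]), 'gripper_force': np.float64(0.0), 'width': np.float64(1.002)}
[[-0.896  0.445 -0.001]
 [ 0.445  0.896 -0.002]
 [ 0.    -0.002 -1.   ]]
scene [[413.67920616   0.         254.17731344]
 [  0.         413.67920616 192.44548984]
 [  0.           0.           1.        ]] -0.04240884861952481 [1066.9740059   114.03397832  642.09798832] [-1.59380547 -2.01656001  0.7865682 ]
top [[423.42075789   0.         259.51972   ]
 [  0.         423.42075789 192.40823985]
 [  0.           0.           1.        ]] -0.03374966964036718 [439.28663645   6.89711734 977.4572456 ] [-2.14445474  2.18665075 -0.1382567 ]
```

```bash
sed -i 's/np.array(f\["rotation"\])$/R.from_rotvec(f["rotation"]).as_matrix()/' h.py; grep -n rotation h.py
```

```text
9:    if "eye" in f: return np.array(f["eye"]),R.from_rotvec(f["rotation"]).as_matrix()
```

View pics/top0.png

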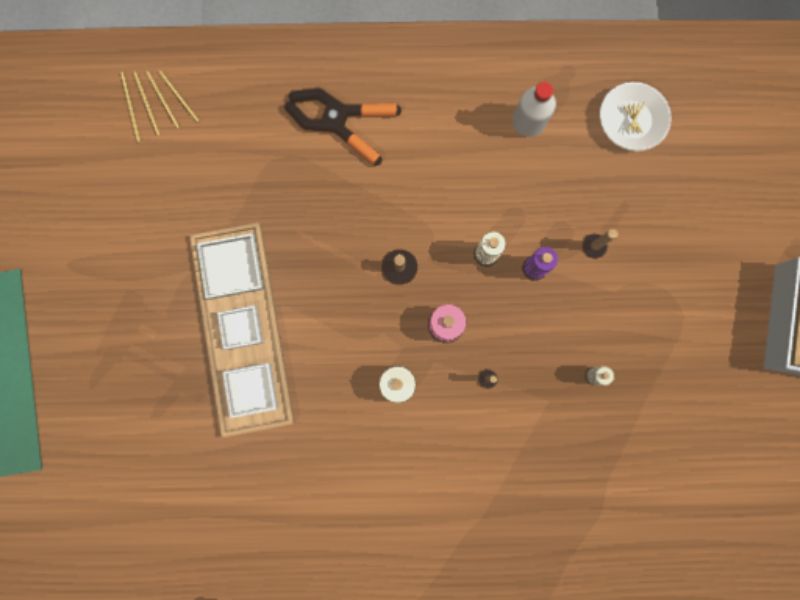

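View pics/scene0.png

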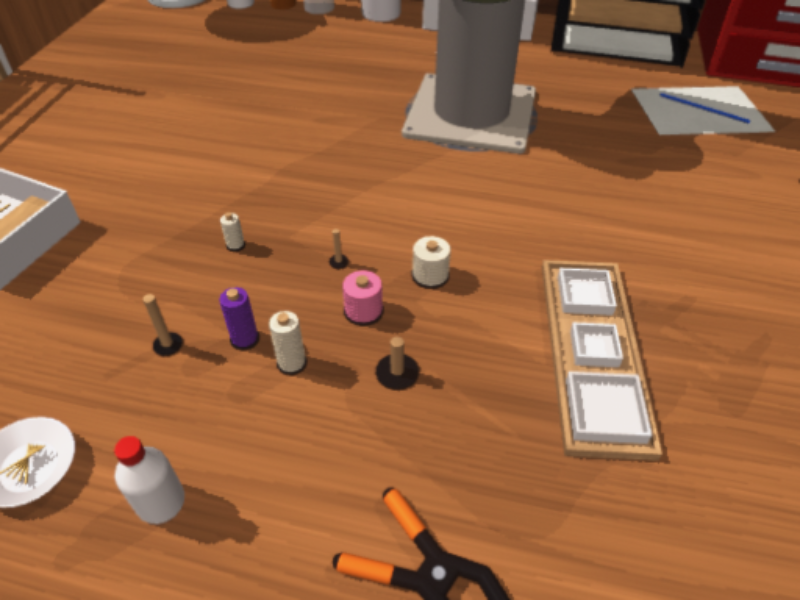

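Top view (800×600 picture): the wide reel's core is at (397,384), the tall one at (493,243) and the small one at (604,376). The tubs are at wide (230,267), small (239,328) and middle (249,390). Purple, pink and the bare reels stand close by.

```bash
python3 - <<'E'
from h import *
f=dict(np.load("pics/top.npz"))
k=512/800
P={"rw_core":(396,383,60),"rt_core":(493.5,242.5,88),"rs_core":(604.5,376,60),"pink":(448,321,60),"purple":(547,258,88),"bw":(399,259,60),"bt":(612,234,88),"bs":(491,379,60),
"trayA":(190,235,14),"trayB":(260,225,14),"trayC":(292,422,14),"trayD":(222,434,14),"tw":(230,267,24),"ts":(239,328,24),"tm":(249,390,24)}
for n,(u,v,z) in P.items():
    p=plane(f,u*k,v*k,z); d=dep(f,u*k,v*k); print(n,np.round(p,1),np.round(d,1))
# thread-colour blobs projected from depth
im=f["img"][110:280,100:420]
c=np.concatenate([f["img"][100:280,230:420,:][:, :170],f["img"][100:280,400:420]],1)
def crop(x0,y0,x1,y1): return cv2.resize(f["img"][y0:y1,x0:x1],None,fx=4,fy=4,interpolation=cv2.INTER_CUBIC)
cv2.imwrite("pics/c1.png",cv2.cvtColor(crop(235,140,405,260),cv2.COLOR_RGB2BGR))
cv2.imwrite("pics/c2.png",cv2.cvtColor(crop(110,138,200,283),cv2.COLOR_RGB2BGR))
E
```

```text
rw_core [433.5  11.8  60. ] [433.5  11.8  60.4]
rt_core [ 622.  -125.4   88. ] [ 622.3 -125.6   86.8]
rs_core [ 437.  -277.3   60. ] [ 437.  -277.4   59.6]
pink [517.7 -62.1  60. ] [517.7 -62.1  59.9]
purple [ 599.2 -198.1   88. ] [ 598.4 -197.1   92.1]
bw [606.5   4.4  60. ] [606.6   4.4  59.3]
bt [ 631.2 -289.8   88. ] [ 630.8 -289.2   89.9]
bs [ 436.3 -119.3   60. ] [ 436.3 -119.2   61. ]
trayA [657. 314.  14.] [660.  318.2   0.8]
trayB [670.1 210.   14. ] [670.8 210.5  11.2]
trayC [380.4 162.4  14. ] [380.6 161.8  17.9]
trayD [365.2 263.   14. ] [365.  263.5  12. ]
tw [605.9 251.3  24. ] [608.4 254.9   9.8]
ts [516.4 237.3  24. ] [517.6 241.    8.4]
tm [427.3 222.2  24. ] [427.1 225.5   9.7]
```

View pics/c1.png

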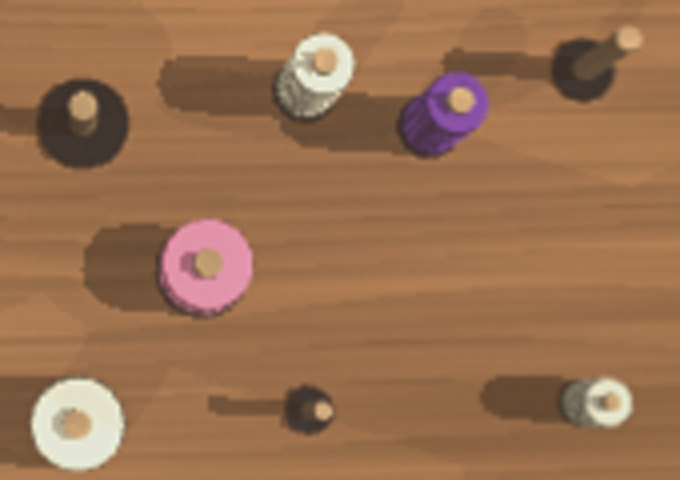

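View pics/c2.png

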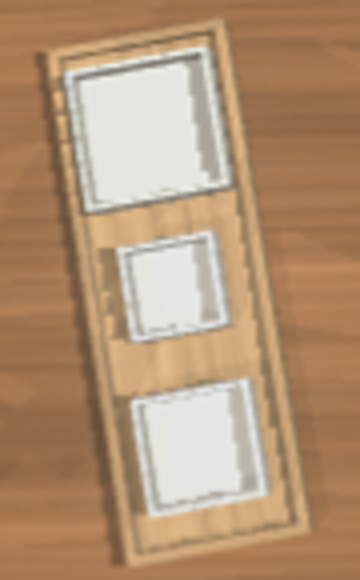

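Crop 1 (4×) shows the thread tops: wide (77,424), tall (324,62), small (605,402). Crop 2 shows the tub rims centred at wide (148,129), small (173,287) and middle (200,447). I'll square the tool to the tray first, since keeping the fingers closing across the tray row clears all the neighbours.

```bash
python3 - <<'E'
from h import *
f=dict(np.load("pics/top.npz"))
for n,u,v,z in [("rw",254.4,246,52),("rwc",254,245.5,60),("rt",316,155.5,80),("rtc",316.3,155,88),("rs",386.2,240.5,52),("rsc",388,240.2,60),("tw",146.9,170.2,24),("ts",153.4,209.75,24),("tm",160,249.75,24)]:
    print(n,np.round(plane(f,u,v,z),1))
E
cat >> h.py <<'E'
def delta(t):
    s=r.state(); M=R.from_rotvec(s["tcp_rot"]).as_matrix()
    print("tcp",np.round(s["tcp_pos"],1),"yaw",np.round(np.degrees(np.arctan2(M[1,1],M[0,1])),2),"tool shift mm",np.round(M.T@(np.array(t)-s["tcp_pos"]),1),"tilt",np.round(M[:,2],3),"w",s["width"],"F",np.round(s["force"],1),s["gripper_force"],s["clock"])
E
```

```text
rw [431.5   9.8  52. ]
rwc [432.6  10.6  60. ]
rt [ 623.  -126.9   80. ]
rtc [ 622.4 -126.4   88. ]
rs [ 437.3 -278.3   52. ]
rsc [ 437.8 -279.8   60. ]
tw [607.5 252.   24. ]
ts [516.8 236.3  24. ]
tm [426.9 220.8  24. ]
```

>>> send_rows --series '[[[0,0,0,-7.2,-1],[0,0,0,-7.2,-1],[0,0,0,-7.2,-1],[0,0,0,-7.2,-1],[0,0,0,-7.2,-1]]]' --newtons 20

```text
clock: 0.6
tcp_pos: [266.6, 537.1, 218.0]
tcp_rot: [0.271, -3.129, 0.001]
force: [0.2, -0.6, 0.3]
width: 0.997
gripper_force: 0.0
```

>>> send_rows --series '[[[-0.005,-0.0365,0,0,-1],[-0.005,-0.0365,0,0,-1],[-0.005,-0.0365,0,0,-1],[-0.005,-0.0365,0,0,-1],[-0.005,-0.0365,0,0,-1]]]'

```text
clock: 1.1
tcp_pos: [321.8, 360.1, 218.1]
tcp_rot: [0.263, -3.13, 0.001]
force: [1.4, -0.2, 0.0]
width: 0.995
gripper_force: 0.0
```

>>> send_rows --series '[[[-0.005,-0.0365,0,0,-1],[-0.005,-0.0365,0,0,-1],[-0.005,-0.0365,0,0,-1],[-0.005,-0.0365,0,0,-1],[-0.005,-0.0365,0,0,-1]]]'

```text
clock: 1.6
tcp_pos: [376.9, 184.4, 218.3]
tcp_rot: [0.263, -3.13, 0.0]
force: [0.4, 0.3, -0.3]
width: 1.003
gripper_force: 0.0
```

>>> send_rows --series '[[[-0.005,-0.0365,0,0,-1],[-0.005,-0.0365,0,0,-1],[-0.005,-0.0365,0,0,-1],[-0.005,-0.0365,0,0,-1],[0,0,0,0,-1]]]'

```text
clock: 2.1
tcp_pos: [421.5, 41.8, 218.3]
tcp_rot: [0.256, -3.131, 0.002]
force: [0.1, -0.0, -0.0]
width: 1.0
gripper_force: 0.0
```

```bash
python3 - <<'E'
from h import *
delta([432.3,10.3,26])
s=r.state(); f=cams.grab_frame("wrist"); save(f,"w1.png"); np.savez("pics/w1.npz",s_rot=s["tcp_rot"],s_pos=s["tcp_pos"],**f)
E
```

```text
tcp [421.5  41.8 218.3] yaw 99.35 tool shift mm [ -5.7 -32.5 192.3] tilt [-0.    -0.001 -1.   ] w 0.9998140453939935 F [ 0.1 -0.  -0. ] 0.0 2.1
```

View pics/w1.png

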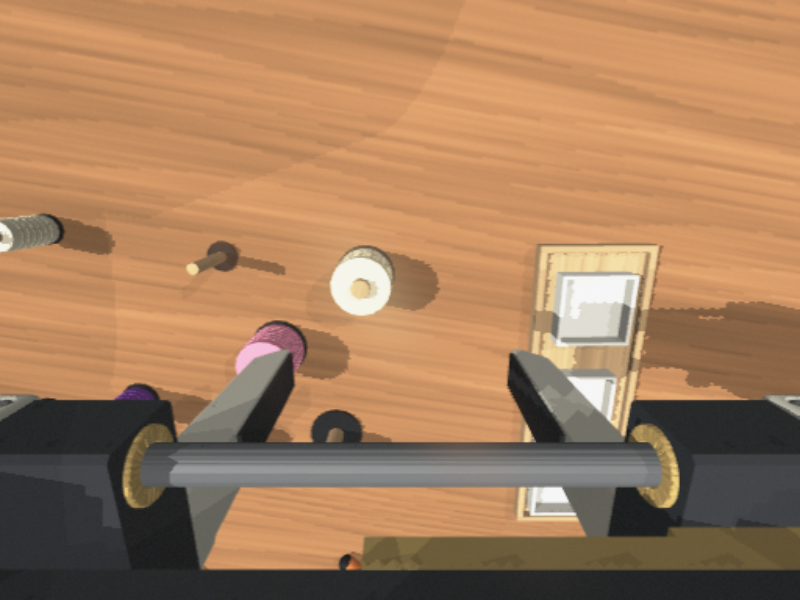

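Wrist view: the cream wide reel's top centre is at (361,287) with its core at (360,289). The nearest tub, the middle-sized one, has its rim centred at about (597,309).

```bash
python3 - <<'E'
from h import *
f=dict(np.load("pics/w1.npz")); s={"tcp_rot":f["s_rot"],"tcp_pos":f["s_pos"]}
k=.64
for n,u,v,z in [("rw",361,287,52),("rwc",360,289,60),("tm",597,309,24),("bs",192,269,60)]:
    print(n,np.round(plane(f,u*k,v*k,z,s),1),np.round(dep(f,u*k,v*k,s),1))
E
```

```text
rw [431.8  10.7  52. ] [429.7  11.1  59.8]
rwc [431.4  10.6  60. ] [431.4  10.6  60.3]
tm [424.9 221.2  24. ] [428.2 228.9   9.7]
bs [ 436.9 -122.3   60. ] [ 436.9 -122.2   60.2]
```

>>> send_rows --series '[[[-0.0055,-0.032,0,0,-1],[0,0,0.03,0,-1],[0,0,0.03,0,-1],[0,0,0.03,0,-1],[0,0,0.03,0,-1]]]'

```text
clock: 2.65
tcp_pos: [431.3, 15.9, 97.4]
tcp_rot: [0.264, -3.13, -0.001]
force: [1.0, -0.0, -0.7]
width: 0.997
gripper_force: 0.0
```

>>> send_rows --series '[[[0,0,0.02,0,-1],[0,0,0.02,0,-1],[0,0,0.02,0,-1],[0,0,0.011,0,-1],[0,0,0,0,-1]]]'

```text
clock: 3.15
tcp_pos: [430.0, 15.6, 26.0]
tcp_rot: [0.264, -3.127, -0.001]
force: [0.2, 0.4, 1.0]
width: 1.004
gripper_force: 0.0
```

>>> send_rows --series '[[[0,0,0,0,0.2],[0,0,0,0,0.4],[0,0,0,0,0.6],[0,0,0,0,1],[0,0,0,0,1]]]' --newtons 20

```text
clock: 3.65
tcp_pos: [432.1, 14.5, 28.1]
tcp_rot: [-0.263, 3.13, -0.0]
force: [-1.1, -1.0, 0.7]
width: 0.619
gripper_force: 0.2
```

>>> send_rows --series '[[[0,0,0,0,1],[0,0,0,0,1],[0,0,0,0,1],[0,0,0,0,1],[0,0,0,0,1]]]'

```text
clock: 4.15
tcp_pos: [432.0, 14.5, 27.9]
tcp_rot: [-0.263, 3.13, -0.0]
force: [-0.7, -3.7, 5.2]
width: 0.532
gripper_force: 20.0
```

>>> send_rows --series '[[[0,0,-0.01,0,1],[0,0,-0.02,0,1],[0,0,-0.03,0,1],[0,0,-0.03,0,1],[0,0,0,0,1]]]'

```text
clock: 4.65
tcp_pos: [434.6, 14.6, 122.4]
tcp_rot: [-0.262, 3.123, -0.001]
force: [1.4, 0.6, 0.2]
width: 0.534
gripper_force: 20.0
```

>>> send_rows --series '[[[-0.012,0.012,0,0,1],[-0.02,0.02,0,0,1],[-0.02,0.02,0,0,1],[-0.02,0.02,0,0,1],[-0.02,0.02,0,0,1]]]'

```text
clock: 5.15
tcp_pos: [506.9, 121.7, 116.6]
tcp_rot: [0.263, -3.129, -0.0]
force: [0.3, -0.8, 0.4]
width: 0.535
gripper_force: 20.0
```

>>> send_rows --series '[[[-0.02,0.02,0,0,1],[-0.02,0.02,0,0,1],[-0.02,0.02,0,0,1],[-0.02,0.02,0,0,1],[-0.02,0.02,0,0,1]]]'

```text
clock: 5.65
tcp_pos: [588.7, 236.9, 116.2]
tcp_rot: [0.263, -3.128, 0.0]
force: [0.2, 0.1, -0.2]
width: 0.533
gripper_force: 20.0
```

>>> send_rows --series '[[[-0.01,0.008,0,0,1],[-0.008,0.004,0,0,1],[0,0,0,0,1],[0,0,0,0,1],[0,0,0,0,1]]]'

```text
clock: 6.15
tcp_pos: [604.3, 250.1, 117.4]
tcp_rot: [0.262, -3.13, 0.0]
force: [-0.4, 0.3, -1.4]
width: 0.537
gripper_force: 20.0
```

```bash
python3 - <<'E'
from h import *
delta([607.7,252,37])
s=r.state(); f=cams.grab_frame("wrist"); save(f,"w2.png")
E
```

```text
tcp [604.3 250.1 117.4] yaw 99.56 tool shift mm [-3.7  1.4 80.4] tilt [-0.001 -0.    -1.   ] w 0.5371515962517648 F [-0.4  0.3 -1.4] 19.99980479478836 6.15
```

View pics/w2.png

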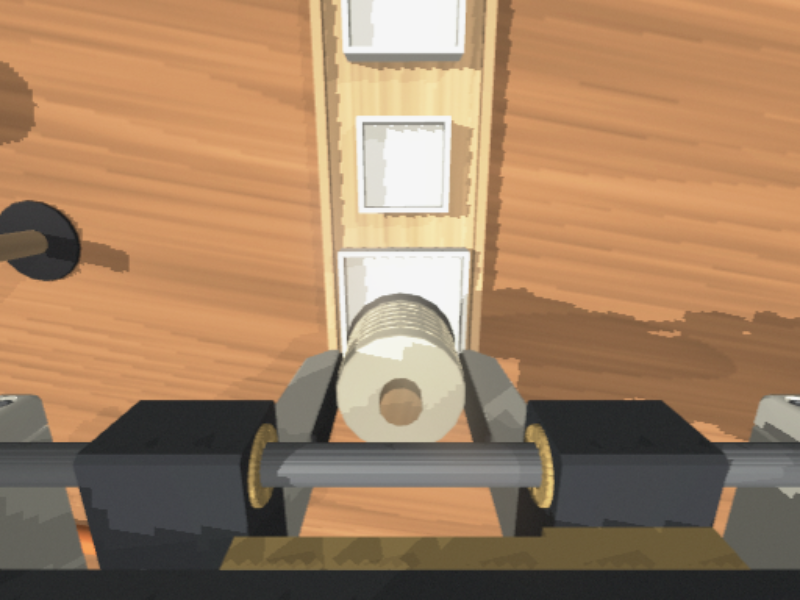

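The reel is held upright and lines up with the row of tubs: reel axis at column 400, tub axis about 404. I'm descending.

>>> send_rows --series '[[[-0.0035,0.0015,0,0,1],[0,0,0.02,0,1],[0,0,0.025,0,1],[0,0,0.02,0,1],[0,0,0.01,0,1]]]'

```text
clock: 6.7
tcp_pos: [606.7, 252.3, 40.4]
tcp_rot: [0.262, -3.128, 0.001]
force: [-0.2, -0.1, -0.9]
width: 0.534
gripper_force: 20.0
```

>>> send_rows --series '[[[0,0,0.001,0,1],[0,0,0.001,0,1],[0,0,0,0,1],[0,0,0,0,1],[0,0,0,0,1]]]'

```text
clock: 7.2
tcp_pos: [608.6, 253.1, 41.7]
tcp_rot: [-0.263, 3.129, 0.001]
force: [-0.7, 0.5, -2.1]
width: 0.535
gripper_force: 20.0
```

>>> send_rows --series '[[[0,0,0.001,0,1],[0,0,0.0005,0,1],[0,0,0,0,1],[0,0,0,0,1],[0,0,0,0,1]]]'

```text
clock: 7.7
tcp_pos: [608.0, 252.8, 39.1]
tcp_rot: [0.263, -3.13, 0.0]
force: [-0.0, 0.3, -1.1]
width: 0.533
gripper_force: 20.0
```

>>> send_rows --series '[[[0,0,0.001,0,1],[0,0,0,0,1],[0,0,0,0,1],[0,0,0,0,1],[0,0,0,0,1]]]'

```text
clock: 8.2
tcp_pos: [608.0, 252.9, 38.2]
tcp_rot: [-0.263, 3.131, 0.0]
force: [-0.6, -1.4, -1.0]
width: 0.535
gripper_force: 20.0
```

>>> send_rows --series '[[[0,0,0.001,0,1],[0,0,0,0,1],[0,0,0,0,1],[0,0,0,0,1],[0,0,0,0,1]]]'

```text
clock: 8.7
tcp_pos: [608.0, 252.8, 37.1]
tcp_rot: [0.263, -3.131, 0.0]
force: [-0.5, -0.2, -1.1]
width: 0.535
gripper_force: 20.0
```

>>> send_rows --series '[[[0,0,0.0007,0,1],[0,0,0,0,1],[0,0,0,0,1],[0,0,0,0,1],[0,0,0,0,1]]]'

```text
clock: 9.2
tcp_pos: [608.1, 252.9, 37.0]
tcp_rot: [-0.263, 3.13, 0.0]
force: [-3.1, -1.6, 5.7]
width: 0.533
gripper_force: 20.0
```

Contact at the expected height with 5.7 N upward. Releasing and lifting.

>>> send_rows --series '[[[0,0,0,0,-0.1],[0,0,0,0,-0.2],[0,0,0,0,-0.5],[0,0,0,0,-0.8],[0,0,0,0,-0.8]]]'

```text
clock: 9.7
tcp_pos: [608.0, 252.8, 36.3]
tcp_rot: [0.263, -3.13, 0.0]
force: [-0.3, -0.7, -1.2]
width: 0.802
gripper_force: 0.0
```

>>> send_rows --series '[[[0,0,-0.01,0,-0.8],[0,0,-0.03,0,-0.8],[0,0,-0.04,0,-0.8],[0,0,-0.04,0,-0.8],[0,0,-0.02,0,-0.8]]]'

```text
clock: 10.2
tcp_pos: [609.9, 253.5, 182.4]
tcp_rot: [-0.262, 3.124, 0.002]
force: [0.1, 0.2, 0.6]
width: 0.9
gripper_force: 0.0
```

```bash
python3 - <<'E'
from h import *
delta([622.5,-126.5,170])
E
```

```text
tcp [609.9 253.5 182.4] yaw 99.6 tool shift mm [  51.  -376.8   11.7] tilt [ 0.006  0.002 -1.   ] w 0.900078053373467 F [0.1 0.2 0.6] 0.0 10.2
```

>>> send_rows --series '[[[0.0049,-0.0376,0,0,-1],[0.0049,-0.0376,0,0,-1],[0.0049,-0.0376,0,0,-1],[0.0049,-0.0376,0,0,-1],[0.0049,-0.0376,0,0,-1]]]'

```text
clock: 10.7
tcp_pos: [615.3, 62.0, 177.5]
tcp_rot: [-0.263, 3.129, -0.0]
force: [0.3, -0.4, -0.3]
width: 1.004
gripper_force: 0.0
```

>>> send_rows --series '[[[0.0049,-0.0376,0,0,-1],[0.0049,-0.0376,0,0,-1],[0.0049,-0.0376,0,0,-1],[0.0049,-0.0376,0,0,-1],[0.0049,-0.0376,0,0,-1]]]'

```text
clock: 11.2
tcp_pos: [622.5, -127.6, 177.6]
tcp_rot: [-0.263, 3.129, -0.001]
force: [0.6, -0.3, 0.9]
width: 1.003
gripper_force: 0.0
```

>>> send_rows --series '[[[0,0,0,0,-0.6],[0,0,0,0,-0.6],[0,0,0,0,-0.6],[0,0,0,0,-0.6],[0,0,0,0,-0.6]]]'

```text
clock: 11.7
tcp_pos: [622.5, -124.9, 176.6]
tcp_rot: [-0.265, 3.13, 0.0]
force: [0.2, -0.4, -0.4]
width: 0.796
gripper_force: 0.0
```

```bash
python3 - <<'E'
from h import *
delta([622.5,-126.5,52])
s=r.state(); f=cams.grab_frame("wrist"); save(f,"w3.png"); np.savez("pics/w3.npz",s_rot=s["tcp_rot"],s_pos=s["tcp_pos"],**f)
E
```

```text
tcp [ 622.5 -124.9  176.6] yaw 99.69 tool shift mm [  0.3  -1.6 124.6] tilt [ 0.  0. -1.] w 0.796396786901355 F [ 0.2 -0.4 -0.4] 0.0 11.7
```

View pics/w3.png

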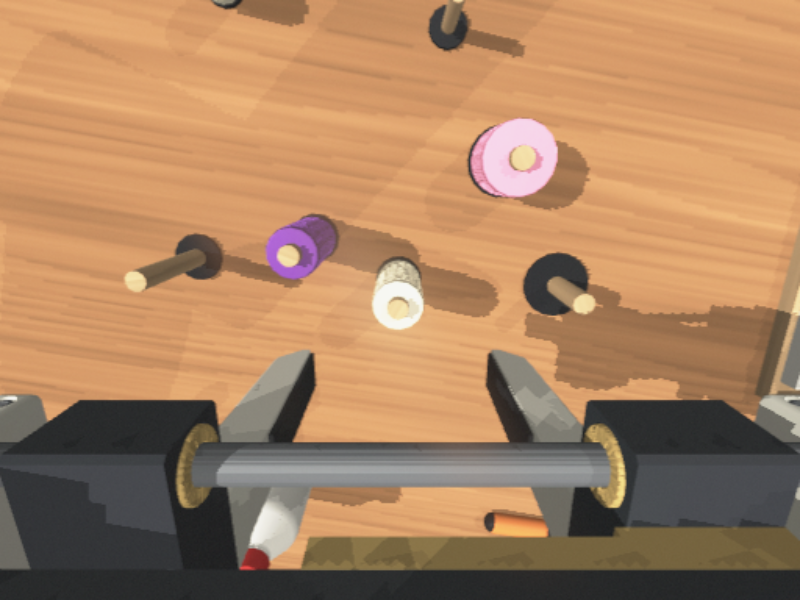

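Wrist view: the tall reel's core is at (398,307), centred between the fingers (about column 400). Purple at (290,255) is clear of the left finger's path.

```bash
python3 - <<'E'
from h import *
f=dict(np.load("pics/w3.npz")); s={"tcp_rot":f["s_rot"],"tcp_pos":f["s_pos"]}
k=.64
for n,u,v,z in [("rtc",398,307,88),("rt",397.5,305,80),("purple",288,256,88),("cap",255,560,120)]:
    print(n,np.round(plane(f,u*k,v*k,z,s),1),np.round(dep(f,u*k,v*k,s),1))
E
```

```text
rtc [ 621.2 -126.5   88. ] [ 621.3 -126.5   87.6]
rt [ 622.3 -126.7   80. ] [ 620.  -127.1   87.9]
purple [ 600.3 -198.4   88. ] [ 600.5 -198.6   87.3]
cap [ 804.3 -193.4  120. ] [ 817.7 -196.2  108.5]
```

>>> send_rows --series '[[[0.0005,-0.0015,0.015,0,-0.6],[0,0,0.03,0,-0.6],[0,0,0.03,0,-0.6],[0,0,0.03,0,-0.6],[0,0,0.02,0,-0.6]]]'

```text
clock: 12.25
tcp_pos: [620.1, -126.9, 47.4]
tcp_rot: [0.263, -3.127, -0.002]
force: [-0.6, 0.3, 0.2]
width: 0.801
gripper_force: 0.0
```

>>> send_rows --series '[[[0,0,0,0,-0.4],[0,0,0,0,-0.2],[0,0,0,0,0],[0,0,0,0,0.2],[0,0,0,0,0.4]]]'

```text
clock: 12.75
tcp_pos: [623.1, -127.9, 52.9]
tcp_rot: [-0.263, 3.128, -0.001]
force: [0.7, 0.7, -0.6]
width: 0.419
gripper_force: 0.0
```

>>> send_rows --series '[[[0,0,0,0,1],[0,0,0,0,1],[0,0,0,0,1],[0,0,0,0,1],[0,0,0,0,1]]]'

```text
clock: 13.25
tcp_pos: [622.9, -127.8, 52.4]
tcp_rot: [-0.263, 3.129, -0.001]
force: [-0.8, -0.3, 5.3]
width: 0.36
gripper_force: 20.0
```

>>> send_rows --series '[[[0,0,0,0,1],[0,0,0,0,1],[0,0,0,0,1],[0,0,0,0,1],[0,0,0,0,1]]]'

```text
clock: 13.75
tcp_pos: [622.9, -127.8, 52.4]
tcp_rot: [-0.263, 3.129, -0.001]
force: [-0.7, 0.9, 6.5]
width: 0.361
gripper_force: 20.0
```

>>> send_rows --series '[[[0,0,-0.01,0,1],[0,0,-0.02,0,1],[0,0,-0.03,0,1],[0,0,-0.03,0,1],[0,0,-0.02,0,1]]]'

```text
clock: 14.25
tcp_pos: [622.7, -127.8, 164.2]
tcp_rot: [-0.263, 3.129, -0.001]
force: [0.2, 0.1, -0.0]
width: 0.363
gripper_force: 19.9
```

>>> send_rows --series '[[[0.006,0.016,0,0,1],[0.011,0.03,0,0,1],[0.011,0.03,0,0,1],[0.011,0.03,0,0,1],[0.011,0.03,0,0,1]]]'

```text
clock: 14.75
tcp_pos: [549.1, -0.9, 161.5]
tcp_rot: [0.262, -3.13, -0.0]
force: [0.5, 0.7, -0.9]
width: 0.362
gripper_force: 19.9
```

>>> send_rows --series '[[[0.011,0.03,0,0,1],[0.011,0.03,0,0,1],[0.011,0.03,0,0,1],[0.011,0.03,0,0,1],[0.011,0.03,0,0,1]]]'

```text
clock: 15.25
tcp_pos: [469.8, 137.8, 161.6]
tcp_rot: [0.262, -3.13, 0.0]
force: [1.0, 0.6, -0.4]
width: 0.362
gripper_force: 19.9
```

>>> send_rows --series '[[[0.011,0.03,0,0,1],[0.011,0.03,0,0,1],[0.008,0.02,0,0,1],[0,0,0,0,1],[0,0,0,0,1]]]'

```text
clock: 15.75
tcp_pos: [427.9, 210.7, 161.6]
tcp_rot: [-0.265, 3.13, -0.001]
force: [-0.1, -0.3, -0.8]
width: 0.361
gripper_force: 19.9
```

```bash
python3 - <<'E'
from h import *
delta([426.4,220.7,61.4])
s=r.state(); f=cams.grab_frame("wrist"); save(f,"w4.png")
E
```

```text
tcp [427.9 210.7 161.6] yaw 99.68 tool shift mm [ -0.2  10.1 100.2] tilt [ 0. -0. -1.] w 0.3614915145204627 F [-0.1 -0.3 -0.8] 19.944372475147247 15.75
```

View pics/w4.png

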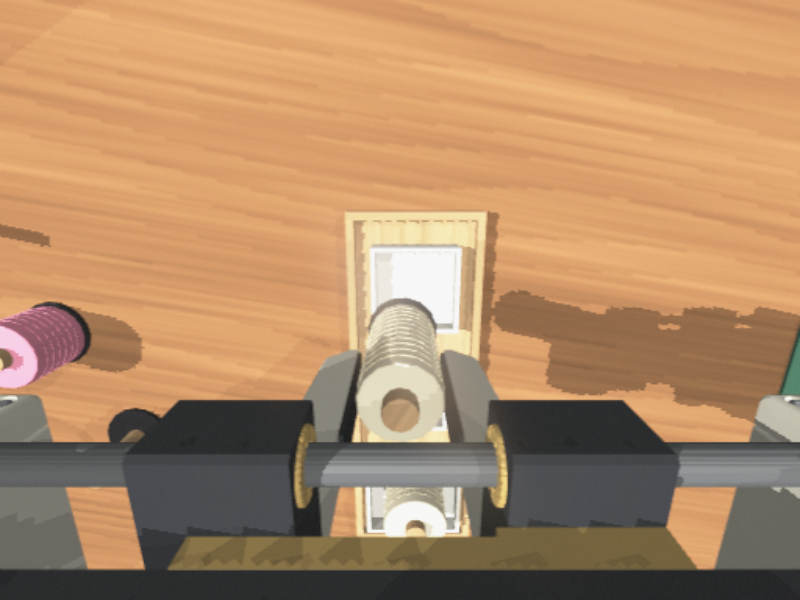

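The tall reel is held straight and the tub axis (column 416) is about 10 mm to the +y side, as calculated. Correcting and descending.

>>> send_rows --series '[[[0,0.0105,0,0,1],[0,0,0.02,0,1],[0,0,0.03,0,1],[0,0,0.03,0,1],[0,0,0.015,0,1]]]'

```text
clock: 16.3
tcp_pos: [425.0, 220.2, 63.6]
tcp_rot: [0.26, -3.127, 0.001]
force: [-0.7, -0.6, -1.1]
width: 0.358
gripper_force: 19.9
```

>>> send_rows --series '[[[0,0,0.001,0,1],[0,0,0,0,1],[0,0,0,0,1],[0,0,0,0,1],[0,0,0,0,1]]]'

```text
clock: 16.8
tcp_pos: [427.0, 221.4, 66.5]
tcp_rot: [-0.263, 3.129, 0.001]
force: [-0.5, 1.2, -0.5]
width: 0.363
gripper_force: 19.9
```

>>> send_rows --series '[[[0,0,0.0015,0,1],[0,0,0.0015,0,1],[0,0,0,0,1],[0,0,0,0,1],[0,0,0,0,1]]]'

```text
clock: 17.3
tcp_pos: [426.2, 221.1, 62.4]
tcp_rot: [0.263, -3.13, 0.0]
force: [0.2, -0.4, -1.2]
width: 0.364
gripper_force: 19.9
```

>>> send_rows --series '[[[0,0,0.001,0,1],[0,0,0,0,1],[0,0,0,0,1],[0,0,0,0,1],[0,0,0,0,1]]]'

```text
clock: 17.8
tcp_pos: [426.3, 221.1, 61.5]
tcp_rot: [-0.263, 3.13, 0.0]
force: [-0.2, 0.0, -0.2]
width: 0.363
gripper_force: 19.9
```

>>> send_rows --series '[[[0,0,0.0007,0,1],[0,0,0,0,1],[0,0,0,0,1],[0,0,0,0,1],[0,0,0,0,1]]]'

```text
clock: 18.3
tcp_pos: [426.7, 221.3, 61.4]
tcp_rot: [-0.263, 3.13, 0.001]
force: [-1.3, 0.7, 5.1]
width: 0.361
gripper_force: 20.0
```

Contact, 5 N. Releasing, rising, and moving to the small reel.

>>> send_rows --series '[[[0,0,0,0,0.25],[0,0,0,0,0.15],[0,0,0,0,-0.1],[0,0,0,0,-0.4],[0,0,0,0,-0.6]]]'

```text
clock: 18.8
tcp_pos: [426.1, 221.0, 60.6]
tcp_rot: [0.263, -3.13, 0.0]
force: [0.0, -0.2, 0.1]
width: 0.634
gripper_force: 0.0
```

>>> send_rows --series '[[[0,0,-0.01,0,-0.6],[0,0,-0.03,0,-0.6],[0,0,-0.04,0,-0.6],[0,0,-0.03,0,-0.6],[0,0,0,0,-0.6]]]'

```text
clock: 19.3
tcp_pos: [429.3, 222.3, 177.0]
tcp_rot: [-0.262, 3.122, 0.004]
force: [0.6, -0.1, 0.8]
width: 0.803
gripper_force: 0.0
```

```bash
python3 - <<'E'
from h import *
delta([437.5,-279,170])
E
```

```text
tcp [429.3 222.3 177. ] yaw 99.6 tool shift mm [  75.6 -495.7    5.4] tilt [ 0.009  0.003 -1.   ] w 0.8026048785522725 F [ 0.6 -0.1  0.8] 0.0 19.3
```

>>> send_rows --series '[[[0.0048,-0.033,0,0,-0.6],[0.0048,-0.033,0,0,-0.6],[0.0048,-0.033,0,0,-0.6],[0.0048,-0.033,0,0,-0.6],[0.0048,-0.033,0,0,-0.6]]]'

```text
clock: 19.8
tcp_pos: [429.6, 53.2, 170.5]
tcp_rot: [0.263, -3.13, -0.0]
force: [1.6, -0.0, 0.2]
width: 0.798
gripper_force: 0.0
```

>>> send_rows --series '[[[0.0048,-0.033,0,0,-0.6],[0.0048,-0.033,0,0,-0.6],[0.0048,-0.033,0,0,-0.6],[0.0048,-0.033,0,0,-0.6],[0.0048,-0.033,0,0,-0.6]]]'

```text
clock: 20.3
tcp_pos: [433.5, -113.6, 170.5]
tcp_rot: [0.263, -3.13, -0.0]
force: [0.6, -1.2, -0.3]
width: 0.8
gripper_force: 0.0
```

>>> send_rows --series '[[[0.0048,-0.033,0,0,-0.6],[0.0048,-0.033,0,0,-0.6],[0.0048,-0.033,0,0,-0.6],[0.0048,-0.033,0,0,-0.6],[0.0048,-0.033,0,0,-0.6]]]'

```text
clock: 20.8
tcp_pos: [437.3, -280.2, 170.3]
tcp_rot: [0.262, -3.13, -0.001]
force: [1.4, 0.1, 0.4]
width: 0.794
gripper_force: 0.0
```

>>> send_rows --series '[[[0,0,0,0,-0.6],[0,0,0,0,-0.6],[0,0,0,0,-0.6],[0,0,0,0,-0.6],[0,0,0,0,-0.6]]]'

```text
clock: 21.3
tcp_pos: [438.0, -278.1, 170.8]
tcp_rot: [-0.265, 3.13, -0.0]
force: [0.7, -0.4, -1.1]
width: 0.801
gripper_force: 0.0
```

```bash
python3 - <<'E'
from h import *
delta([437.5,-279,27])
s=r.state(); f=cams.grab_frame("wrist"); save(f,"w5.png"); np.savez("pics/w5.npz",s_rot=s["tcp_rot"],s_pos=s["tcp_pos"],**f)
E
```

```text
tcp [ 438.  -278.1  170.8] yaw 99.67 tool shift mm [  0.7  -0.8 143.8] tilt [ 0. -0. -1.] w 0.80102313257296 F [ 0.7 -0.4 -1.1] 0.0 21.3
```

View pics/w5.png

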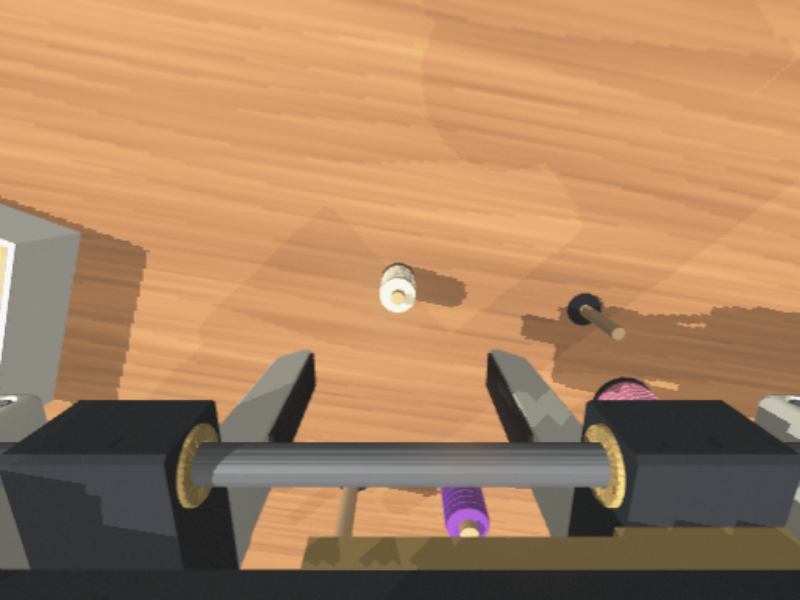

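Wrist view: the small reel's core is at (399,297), centred. A grey box lies to the left, with its edge at about (78,235), so I'm checking its clearance.

```bash
python3 - <<'E'
from h import *
f=dict(np.load("pics/w5.npz")); s={"tcp_rot":f["s_rot"],"tcp_pos":f["s_pos"]}
k=.64
for n,u,v,z in [("rsc",399,297,60),("rs",398,293.5,52),("box",72,240,60)]:
    print(n,np.round(plane(f,u*k,v*k,z,s),1),np.round(dep(f,u*k,v*k,s),1))
E
```

```text
rsc [ 436.3 -279.3   60. ] [ 436.2 -279.3   60.4]
rs [ 436.1 -280.1   52. ] [ 433.8 -280.4   60.4]
box [ 434.1 -498.3   60. ] [ 448.6 -538.3    6.6]
```

>>> send_rows --series '[[[0.0015,-0.001,0.015,0,-0.6],[0,0,0.035,0,-0.6],[0,0,0.04,0,-0.6],[0,0,0.03,0,-0.6],[0,0,0.023,0,-0.6]]]'

```text
clock: 21.85
tcp_pos: [434.8, -278.8, 24.2]
tcp_rot: [0.263, -3.128, -0.004]
force: [0.7, 0.7, 0.8]
width: 0.798
gripper_force: 0.0
```

>>> send_rows --series '[[[0,0,0,0,-0.2],[0,0,0,0,0],[0,0,0,0,0.2],[0,0,0,0,0.35],[0,0,0,0,0.5]]]' --newtons 15

```text
clock: 22.35
tcp_pos: [437.4, -280.9, 29.1]
tcp_rot: [-0.263, 3.129, -0.003]
force: [-0.1, 0.2, 0.1]
width: 0.416
gripper_force: 0.0
```

>>> send_rows --series '[[[0,0,0,0,1],[0,0,0,0,1],[0,0,0,0,1],[0,0,0,0,1],[0,0,0,0,1]]]'

```text
clock: 22.85
tcp_pos: [436.8, -280.5, 28.3]
tcp_rot: [-0.263, 3.13, -0.001]
force: [-0.3, 1.1, 5.8]
width: 0.277
gripper_force: 15.0
```

>>> send_rows --series '[[[0,0,0,0,1],[0,0,0,0,1],[0,0,0,0,1],[0,0,0,0,1],[0,0,0,0,1]]]'

```text
clock: 23.35
tcp_pos: [436.8, -280.5, 28.3]
tcp_rot: [-0.263, 3.13, -0.001]
force: [0.1, 0.4, 5.2]
width: 0.275
gripper_force: 15.0
```

>>> send_rows --series '[[[0,0,-0.01,0,1],[0,0,-0.03,0,1],[0,0,-0.04,0,1],[0,0,-0.04,0,1],[0,0,-0.01,0,1]]]'

```text
clock: 23.85
tcp_pos: [438.6, -281.9, 163.5]
tcp_rot: [-0.262, 3.125, -0.008]
force: [0.8, 0.0, 0.3]
width: 0.28
gripper_force: 15.0
```

>>> send_rows --series '[[[-0.005,0.015,0,0,1],[-0.01,0.03,0,0,1],[-0.01,0.03,0,0,1],[-0.01,0.03,0,0,1],[-0.01,0.03,0,0,1]]]'

```text
clock: 24.35
tcp_pos: [457.0, -137.1, 155.5]
tcp_rot: [0.262, -3.128, -0.003]
force: [1.3, 0.3, -0.2]
width: 0.275
gripper_force: 15.0
```

>>> send_rows --series '[[[-0.01,0.03,0,0,1],[-0.01,0.03,0,0,1],[-0.01,0.03,0,0,1],[-0.01,0.03,0,0,1],[-0.01,0.03,0,0,1]]]'

```text
clock: 24.85
tcp_pos: [481.0, 18.8, 155.6]
tcp_rot: [0.263, -3.127, -0.001]
force: [0.6, 0.5, -0.3]
width: 0.277
gripper_force: 15.0
```

>>> send_rows --series '[[[-0.01,0.03,0,0,1],[-0.01,0.03,0,0,1],[-0.01,0.03,0,0,1],[-0.01,0.03,0,0,1],[-0.01,0.03,0,0,1]]]'

```text
clock: 25.35
tcp_pos: [505.0, 174.6, 155.4]
tcp_rot: [0.263, -3.127, 0.001]
force: [-0.0, -0.3, -0.1]
width: 0.278
gripper_force: 15.0
```

>>> send_rows --series '[[[-0.01,0.03,0,0,1],[-0.01,0.03,0,0,1],[0,0,0,0,1],[0,0,0,0,1],[0,0,0,0,1]]]'

```text
clock: 25.85
tcp_pos: [515.5, 234.7, 156.4]
tcp_rot: [0.263, -3.128, 0.001]
force: [-0.1, -0.2, -0.4]
width: 0.275
gripper_force: 15.0
```

```bash
python3 - <<'E'
from h import *
delta([517,236.4,37.3])
s=r.state(); f=cams.grab_frame("wrist"); save(f,"w6.png")
E
```

```text
tcp [515.5 234.7 156.4] yaw 99.59 tool shift mm [ -2.    1.5 119.1] tilt [-0.002 -0.001 -1.   ] w 0.2750454429613361 F [-0.1 -0.2 -0.4] 14.999971389770508 25.85
```

View pics/w6.png

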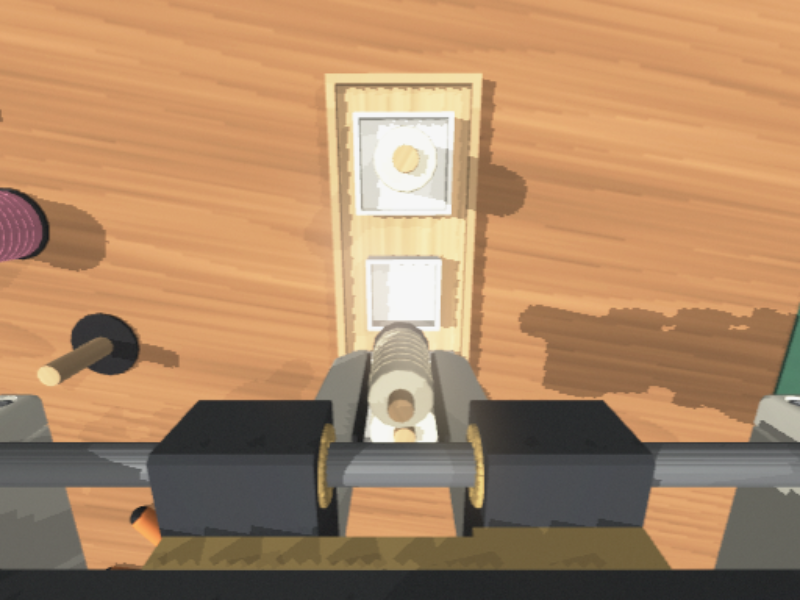

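The tall reel stands centred in the middle tub. The smallest tub is at (404,293), in line with the small reel. Descending.

>>> send_rows --series '[[[-0.002,0.0015,0.015,0,1],[0,0,0.03,0,1],[0,0,0.03,0,1],[0,0,0.025,0,1],[0,0,0.013,0,1]]]'

```text
clock: 26.4
tcp_pos: [516.2, 235.8, 40.9]
tcp_rot: [0.261, -3.126, 0.002]
force: [-0.4, 0.3, 0.1]
width: 0.277
gripper_force: 15.0
```

>>> send_rows --series '[[[0,0,0.001,0,1],[0,0,0,0,1],[0,0,0,0,1],[0,0,0,0,1],[0,0,0,0,1]]]'

```text
clock: 26.9
tcp_pos: [519.2, 237.5, 44.9]
tcp_rot: [-0.263, 3.129, 0.001]
force: [0.3, -0.4, -0.6]
width: 0.274
gripper_force: 15.0
```

>>> send_rows --series '[[[0,0,0.002,0,1],[0,0,0.002,0,1],[0,0,0,0,1],[0,0,0,0,1],[0,0,0,0,1]]]'

```text
clock: 27.4
tcp_pos: [518.3, 237.2, 39.7]
tcp_rot: [0.263, -3.13, 0.0]
force: [-0.2, 0.9, -0.0]
width: 0.276
gripper_force: 15.0
```

>>> send_rows --series '[[[0,0,0.001,0,1],[0,0,0,0,1],[0,0,0,0,1],[0,0,0,0,1],[0,0,0,0,1]]]'

```text
clock: 27.9
tcp_pos: [518.4, 237.2, 38.8]
tcp_rot: [-0.263, 3.131, 0.0]
force: [-0.0, 0.0, -0.2]
width: 0.279
gripper_force: 15.0
```

>>> send_rows --series '[[[0.001,-0.0005,0.001,0,1],[0,0,0,0,1],[0,0,0,0,1],[0,0,0,0,1],[0,0,0,0,1]]]'

```text
clock: 28.4
tcp_pos: [517.5, 236.5, 37.8]
tcp_rot: [-0.263, 3.13, -0.0]
force: [-1.0, 0.7, -0.1]
width: 0.275
gripper_force: 15.0
```

>>> send_rows --series '[[[0,0,0.001,0,1],[0,0,0,0,1],[0,0,0,0,1],[0,0,0,0,1],[0,0,0,0,1]]]'

```text
clock: 28.9
tcp_pos: [517.8, 236.7, 37.3]
tcp_rot: [-0.263, 3.13, 0.0]
force: [-1.3, -0.8, 4.6]
width: 0.277
gripper_force: 15.0
```

Contact. Releasing and rising clear.

>>> send_rows --series '[[[0,0,0,0,0.4],[0,0,0,0,0.3],[0,0,0,0,0.1],[0,0,0,0,-0.2],[0,0,0,0,-0.4]]]'

```text
clock: 29.4
tcp_pos: [517.4, 236.5, 36.6]
tcp_rot: [0.263, -3.13, 0.0]
force: [-0.6, -0.2, -1.5]
width: 0.563
gripper_force: 0.0
```

>>> send_rows --series '[[[0,0,-0.01,0,-0.4],[0,0,-0.03,0,-0.4],[0,0,-0.04,0,-0.4],[0,0,-0.04,0,-0.4],[0,0,-0.03,0,-0.4]]]'

```text
clock: 29.9
tcp_pos: [518.2, 236.8, 190.7]
tcp_rot: [-0.263, 3.127, 0.001]
force: [0.6, 0.7, 1.0]
width: 0.7
gripper_force: 0.0
```

>>> send_rows --series '[[[0.03,0,-0.01,0,-0.4],[0.04,0,0,0,-0.4],[0.04,0,0,0,-0.4],[0,0,0,0,-0.4],[0,0,0,0,-0.4]]]'

```text
clock: 30.4
tcp_pos: [408.8, 218.3, 197.8]
tcp_rot: [-0.264, 3.128, 0.001]
force: [0.1, -0.7, -0.3]
width: 0.698
gripper_force: 0.0
```

```bash
python3 - <<'E'
from h import *
delta([517,236,37])
f=cams.grab_frame("scene"); save(f,"s2.png")
E
```

```text
tcp [408.8 218.3 197.8] yaw 99.63 tool shift mm [-109.3   -0.7  161. ] tilt [ 0.002  0.001 -1.   ] w 0.6977018697548185 F [ 0.1 -0.7 -0.3] 0.0 30.4
```

View pics/s2.png

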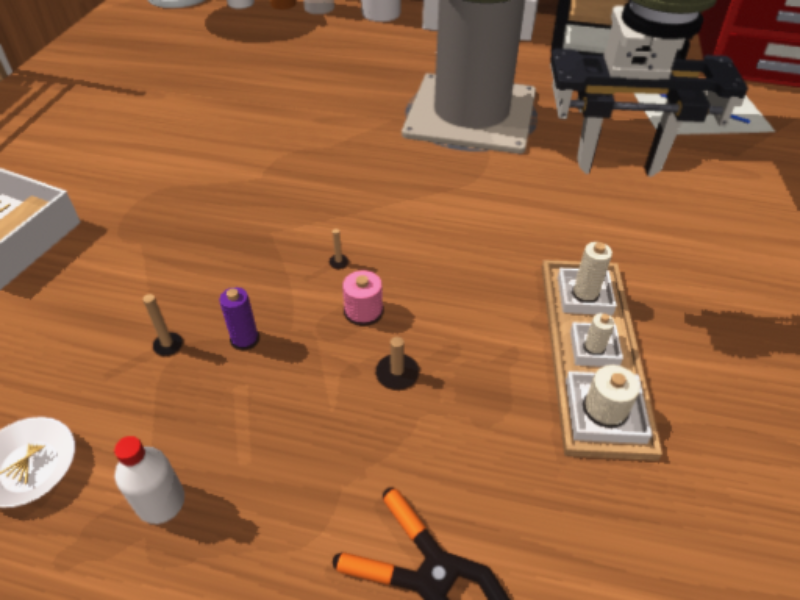

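The scene view shows all three reels upright in their tubs: tall (592,270), small (600,333), wide (612,397). The bare, purple and pink reels are where they were and the gripper is clear. Handing in.

```bash
python3 -c "
from workcell import r
print(r.close_job())"
```

```text
the job is handed in; nothing more can be done
None
```

The three full reels stand upright in their matching tubs, each set down on the tub floor. The bare reels were left untouched, and the job was handed in at about 30 s.

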